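# Seat a spool sample and hold a sprung probe on its mark

### The arm

A 6-joint arm with a two-finger parallel gripper is mounted at the origin on the work surface. World frame = base frame: x ahead of the robot, y to its left, z up, the work surface at z = 0. Lengths are in m, angles in rad, forces in N, time in s.
With the tool pointing down it reaches from about 0.3 to 1 m from the base axis. Payload 5.1 kg.
Tool frame: the origin (TCP) lies at the very end of the fingers, on their centre line; the grasp point (between the pads) lies 19 mm behind it; z points along the fingers, y is the line along which they close (so a half turn about z gives the same grasp; the last joint's range is limited). The gripper opens to 95 mm and grips with 3 to 60 N. Pads are 20 mm wide; open, the fingers measure 119 mm over their backs; the gripper's body (75 mm by 180 mm) begins 59 mm behind the grasp point.
Start: joints at [-1.336, 0.124, 1.65, -0, 1.367, -0.083], TCP at [0.203, -0.617, 0.215] pointing down, gripper open.
Joint ranges: [-2.61, 2.61], [-1.02, 2.33], [0.03, 2.71], [-1.35, 4.49], [0.32, 2.68], [-2.91, 2.91]. Speed limits (rad/s): [2.57, 2.57, 3.14, 3.14, 3.14, 3.14].

### API

Orientations are given as [roll, pitch, yaw] about the fixed x, y, z axes, in that order (R = Rz(yaw) Ry(pitch) Rx(roll)).
In Python, from bench import telemetry, camera, workorder, cut_out gives the robot as it stands.
- The arm moves only by the tool step_arm, never from a script. Its argument "plan" is one flat list of numbers, 7 for each row, row after row: the turn, a rotation vector about the tool's x, y, z in degrees, then the shift along the tool's x, y, z in cm, then the gripper's target within -1 to 1 (shut at 1, half-way at 0, fully open at -1). A call has 1 to 12 rows; each row is the pose to reach, as a shift and turn from the pose commanded when the call began, along the tool's axes at that moment; what a row does not reach only later rows make up. A row lasts 1/8 s, in which the tool goes at most 62.5 mm and 10.7 degrees, less where a joint would pass 70% of its speed; a pose out of reach is approached as far as the arm can. A call with a gripper value outside its range is refused whole. The fingers move at their own pace and stop on an object; "newtons" is the grip in N (left out, the last holds). Time passes only in rows, so rows that repeat a pose let the fingers close. It gives the time, the measured TCP pose, the force, the opening and the grip force at its end, in the units of the state.
- telemetry.get_obs(): the state, without advancing time (a new reading comes with each control period).
- camera(name): name is "scene" or "top"; returns a dict with "img" (384x512x3 uint8, blue, green, red), "z_map" (384x512 float32, m along the optical axis (not along the pixel's ray), 0 where there is no reading), "camera_matrix" (3x3 intrinsics, pixels), "R" (3x3) and "t" (3): a world point X has camera coordinates R X + t. Camera axes: x right, y down, z forward; pixel columns grow to the right and rows downward; lengths in m; the calibration is good to about 2 mm. A picture is of the moment at which its call begins.
- workorder.finish_job(): hands the job in; it is judged then, once.
Trained networks look in a picture, given as the dict that the camera call returned (one of the last four; its "shot" number tells which), for a name from the list of things; names that differ only in an ending like _2 or _b are one class to them, and where a whole thing is asked for, a point or a joint stands for the part that bears it (a point fixed in the world has none). Each returns a list of dicts, best first, with "conf" (0 to 1); they miss things now and then, are a little off and sometimes report something else, mostly with a low value. They report only what shows in the picture. A call takes as long as a camera call. They do not tell look-alikes from the thing itself.
- cut_out(name, picture): "pixels" (384x512 bool, what is visible of it) and "extent" ([left, top, right, bottom] in pixels, round what is visible of it).
The state is a dict: "clock": time; "joint_positions": joint angles; "qvel": joint speeds; "joint_efforts": joint torques, N m; "tcp_pos": TCP position; "ee_rot": TCP orientation; "force": force on the tool from outside, world axes, zero at the start; "ft_torque": the same for the moment, N m; "width": finger opening in m; "gripper_force": force on a finger pad.
Only numpy, scipy, OpenCV 4.12 (cv2) and the standard library are available. Lean on these libraries where they do the work, as an engineer would, in place of code of your own. Each camera call takes 0.05 s, during which the arm holds its last target. There are 200 camera calls.

### The job

Put the aluminium spool on the upright spindle of the test stand, marked end up and fully down on the base, and let go of it. Then take the square-bodied probe out of its holder and, keeping it upright, press its sprung tip gently on the small dark spot marked on the spool's top flange until the tip is pushed in about halfway. Finish while still holding the probe there, and leave the puck, pen pot and note pad where they are.

Things in the scene. Friction and masses are not known exactly. Their poses are not given: they have to be found in the camera images.
- spool: Loose turned aluminium spool standing on end, 0.13 to 0.25 kg: 50 mm tall, two round flanges 60 mm across and 8 mm thick, barrel 36 mm across, through bore 18 mm across. Origin: centre of the underside; z up its axis; the mark lies along its +x. It starts on the work surface, marked end up.
- mark (a point): Centre of a dark round spot, 12 mm across, marked on the top face of the spool's upper flange, 19.5 mm from the spool's axis and 50 mm above its underside. It goes with the spool.
- stand: Fixed stand: dark round steel base 90 mm across, 15 mm thick, with an upright steel spindle 14 mm across at its centre rising 38 mm above the base; its last 6 mm taper to 8 mm across. Origin: centre of the base's underside, on the work surface; z up. A seated spool has its underside 15 mm and its top face 65 mm above the work surface.
- spindle_tip (a point): Centre of the spindle's upper end, 53 mm above the work surface.
- holder: Fixed white plastic block, 70 x 70 mm and 60 mm tall, with a round hole 22 mm across down through its centre, in which the probe stands. Origin: centre of the underside.
- probe: Loose probe, 0.17 kg: black square body 24 x 24 x 85 mm, below it a round steel nose 19 mm across, 27 mm long, then the sprung tip, a pin 7 mm across, 18 mm long. Origin: centre of the body's underside (shoulder); z up the probe; x, y square to the flat sides. Tip's end at z -45 mm unpressed. It starts upright in the holder, shoulder 60 mm and top 145 mm above the work surface.
- probe_tip (a point): The end of the probe's sprung tip, on the probe's axis, 45 mm below the probe's origin when not pressed.
- tip (a joint): How far the probe's sprung tip is pushed into the probe, in m: 0 free, 0.012 fully in. It starts to move at 1 N and needs 0.4 N more per mm: 3.4 N at halfway (0.006), 5.8 N fully in.
- puck: Bystander: loose brass sample puck, 40 mm across, 25 mm tall. Origin: centre of the underside.
- penpot: Bystander: grey pen pot, 72 mm across and 90 mm tall, with pens up to 145 mm high. Origin: centre of the underside.
- notepad: Bystander: yellow note pad, 76 x 76 x 20 mm. Origin: centre of the underside.
Not all that is in view belongs to the job. What is shaped like the probe but purple or yellow is not meant.

How it is judged:
On the way, in this order (a step that is already met when the one before it is completed fails the run):
1. the spool is fully down on the stand, mark up, and let go (horizontal distance between spool and stand below 0.004 m and z of spool in the frame of stand below 0.0175 m and z of mark in the frame of stand above 0.06 m and angle between spool's own z axis and vertical below 0.06 rad and contact force between the fingers and spool below 0.1 N), for 0.2 s.
2. the probe is lifted clear out of its holder in the fingers (z of probe_tip in the frame of holder above 0.063 m and contact force between the fingers and probe above 1 N and contact force between probe and holder below 0.1 N), for 0.1 s.
At the end, for the whole second after the job is handed in: Spool on the stand (within 2.5 mm of the base, axis within 4 mm, tilt under 3.4 deg), mark up, untouched by the robot. Probe held in the fingers, at rest, within 8 deg of upright, tip within 6 mm of the mark's centre, pushed in 2.5 to 9.5 mm with 1 to 7 N, clear of its holder (all of step 1 and linear speed of each of spool, probe below 0.02 m/s and contact force between the arm and spool below 0.1 N and horizontal distance between probe_tip and mark below 0.006 m and angle between probe's own z axis and vertical below 0.14 rad and value of joint tip between 0.0025 and 0.0095 m and contact force between probe and spool between 1 and 7 N and contact force between the fingers and probe above 1 N and contact force between probe and holder below 0.1 N); the arm keeps its last pose, push and grip.
It fails at once if the probe is pressed hard on the spool (over 15 N) (contact force between probe and spool above 15 N).
It fails at once if the puck is displaced (distance of puck from where it was at the start of the episode above 0.02 m).
It fails at once if the pen pot is displaced (distance of penpot from where it was at the start of the episode above 0.02 m).
It fails at once if the note pad is displaced (distance of notepad from where it was at the start of the episode above 0.02 m).
It also fails if it takes over 56 s, if anything falls off the work surface, if the arm or the gripper's body presses on something with over 40 N, if the wrist force passes 120 N, or if a joint passes its speed limit or range.

## Working session

There is one attempt and no reset: what is moved stays moved. The work goes in short steps, Python scripts to look and compute and a tool call to move; the robot and the scene stay as the last step left them, time stands still between calls to the robot, and variables do not carry over. Pictures are saved under pics/ and viewed, at most 10 in all, crops included, and the job is handed in when it is done.

Besides the shell and the picture viewer there is one more tool, called after "Emit:" by a JSON object that holds its "op" and its "data". step_arm: Moves the arm, as the interface text tells. Its arguments: {"type":"object","properties":{"plan":{"type":"array"},"newtons":{"type":"number"}},"required":["plan"]}

```bash
mkdir -p pics; cat > h.py <<'E'
import numpy as np, cv2
from bench import telemetry, camera, workorder, cut_out
def cloud(p):
    z=p["z_map"];K=p["camera_matrix"];v,u=np.indices(z.shape)
    c=np.stack([(u-K[0,2])/K[0,0]*z,(v-K[1,2])/K[1,1]*z,z],-1)
    return (c-np.asarray(p["t"]).ravel())@p["R"]   # R^T (c-t)
def proj(p,X):
    c=p["R"]@np.asarray(X)+np.asarray(p["t"]).ravel();k=p["camera_matrix"]@c;return k[:2]/k[2]
E
python3 - <<'E'
from h import *
ims=[]
for n in ["top","scene"]:
    p=camera(n);ims.append(p["img"]);W=cloud(p)
    print(n,"campos",np.round(-p["R"].T@np.asarray(p["t"]).ravel(),3),p["camera_matrix"][0,0])
    for o in ["spool","stand","holder","probe","puck","penpot","notepad"]:
        for r in cut_out(o,p)[:4]:
            m=r["pixels"]&(p["z_map"]>0)
            if m.sum()<5: continue
            P=W[m];h=np.percentile(P[:,2],97);T=P[P[:,2]>h-.006]
            print(o,round(r["conf"],2),r["extent"],"topz",round(h,3),"med",np.round(np.median(T,0),3),"mid",np.round((T.min(0)+T.max(0))/2,3))
    cv2.imwrite(f"pics/{n}0.png",p["img"])
print(telemetry.get_obs())
E
```

```text
top campos [ 0.473 -0.005  1.102] 462.97591605377335
spool 0.76 [341.0, 185.1, 372.3, 212.4] topz 0.053 med [ 0.534 -0.207  0.05 ] mid [ 0.534 -0.208  0.052]
stand 0.66 [145.9, 188.7, 183.8, 223.3] topz 0.036 med [0.509 0.237 0.05 ] mid [0.508 0.239 0.043]
holder 0.82 [234.3, 198.1, 273.4, 239.3] topz 0.066 med [0.484 0.023 0.061] mid [0.486 0.021 0.104]
probe 0.74 [232.8, 166.6, 251.8, 182.0] topz 0.133 med [0.579 0.049 0.13 ] mid [0.578 0.049 0.13 ]
probe 0.6 [288.9, 200.1, 306.8, 216.2] topz 0.133 med [ 0.506 -0.074  0.13 ] mid [ 0.507 -0.073  0.13 ]
probe 0.57 [247.1, 212.6, 265.2, 228.1] topz 0.148 med [0.485 0.022 0.145] mid [0.485 0.022 0.147]
probe 0.43 [248.9, 256.4, 266.7, 270.8] topz 0.133 med [0.385 0.012 0.13 ] mid [0.386 0.012 0.131]
puck 0.53 [238.9, 125.2, 253.8, 141.3] topz 0.028 med [0.685 0.047 0.025] mid [0.685 0.047 0.026]
puck 0.4 [161.3, 108.8, 201.5, 150.5] topz 0.024 med [0.692 0.209 0.02 ] mid [0.692 0.21  0.021]
penpot 0.89 [338.2, 92.1, 373.4, 131.3] topz 0.136 med [ 0.743 -0.176  0.137] mid [ 0.729 -0.195  0.139]
notepad 0.89 [158.2, 105.5, 205.6, 149.7] 
[... 1303 characters left out ...]
96 0.207 0.022]
{'clock': 0.8, 'joint_positions': array([-1.33559562e+00,  1.23750631e-01,  1.65025872e+00, -5.30549004e-06,
        1.36749911e+00, -8.26018482e-02]), 'qvel': array([ 0.0004434 , -0.00015803,  0.00152312, -0.00205844, -0.00109398,
       -0.00116851]), 'joint_efforts': array([-9.14640696e-04, -4.17531645e+01, -3.60210836e+01,  7.73526868e-02,
        4.29907569e-02, -2.77293111e-05]), 'tcp_pos': array([ 0.20308349, -0.61746808,  0.21471263]), 'ee_rot': array([3.14150918e+00, 1.21250457e-05, 3.17803628e-01]), 'force': array([ 0.09493252, -0.54149045, -0.15276055]), 'ft_torque': array([ 0.00686492, -0.01551743, -0.006948  ]), 'gripper_force': 0.0, 'width': 0.09498691600616942}
```

```bash
python3 - <<'E'
import cv2
i=cv2.imread("pics/top0.png")[85:285,130:390]
cv2.imwrite("pics/a.png",cv2.resize(i,None,fx=3,fy=3,interpolation=cv2.INTER_CUBIC))
E
```

```text
(no output)
```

View pics/a.png

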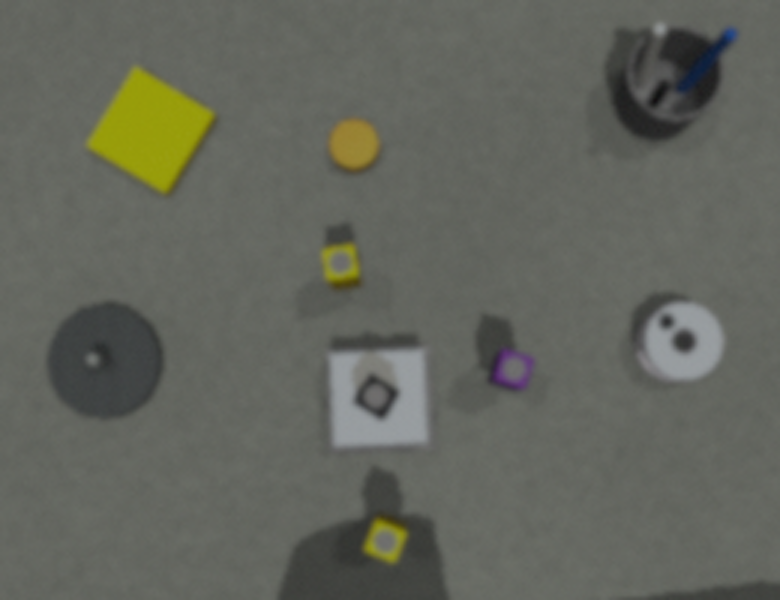

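Top view (full pixels): the probe candidates are black in the white holder at (255,217), yellow at (243,173), yellow at (258,265) and purple at (301,208). I choose the black one in the holder, and this crop confirms it. The spool is at (358,199), with its mark up-left at (352,192) and the dark bore at the centre. The stand is at (165,205), with the spindle tip at (161,204).

```bash
cat >> h.py <<'E'
def rayplane(p,uv,z):
    uv=np.atleast_2d(uv).astype(float);K=p["camera_matrix"]
    d=np.c_[(uv-[K[0,2],K[1,2]])/[K[0,0],K[1,1]],np.ones(len(uv))]@p["R"]
    o=-p["R"].T@np.asarray(p["t"]).ravel()
    return (o+d*((z-o[2])/d[:,2])[:,None])[:,:2]
def circ(P):
    P=np.asarray(P,float)
    e=cv2.fitEllipse((P*1e4).astype(np.float32));return np.array(e[0])/1e4,np.array(e[1])/1e4
def planefit(p,mask,z):
    c=max(cv2.findContours(mask.astype(np.uint8),cv2.RETR_EXTERNAL,cv2.CHAIN_APPROX_NONE)[0],key=cv2.contourArea)
    return rayplane(p,c[:,0],z)
def topmask(p,r,z,tol=.008):
    W=cloud(p);return cv2.morphologyEx((r["pixels"]&(abs(W[...,2]-z)<tol)).astype(np.uint8),cv2.MORPH_CLOSE,np.ones((5,5)))
def best(n,p,xy,tol=.04):
    W=cloud(p)
    for r in cut_out(n,p):
        m=r["pixels"]&(p["z_map"]>0)
        if m.sum()>10 and np.linalg.norm(np.median(W[m],0)[:2]-xy)<tol: return r
def dark(p,uv0,win,z,th):
    """centroid of dark blob near uv0"""
    g=cv2.GaussianBlur(cv2.cvtColor(p["img"],cv2.COLOR_BGR2GRAY),(3,3),0).astype(float)
    v,u=np.indices(g.shape);w=np.clip(th-g,0,None)*(np.hypot(u-uv0[0],v-uv0[1])<win)
    return rayplane(p,[(u*w).sum()/w.sum(),(v*w).sum()/w.sum()],z)[0]
E
python3 - <<'E'
from h import *
for n in ["top","scene"]:
    p=camera(n)
    for o,xy,z,t in [("spool",(.534,-.207),.05,.008),("stand",(.51,.238),.015,.007),("probe",(.485,.022),.145,.012),("holder",(.485,.022),.06,.01)]:
        r=best(o,p,xy)
        if r is None: print(n,o,"none");continue
        P=planefit(p,topmask(p,r,z,t),z)
        if o in("probe","holder"):
            q=cv2.minAreaRect((P*1e4).astype(np.float32));print(n,o,np.array(q[0])/1e4,np.array(q[1])/1e4,"yaw",q[2])
        else: print(n,o,*circ(P))
        if o=="spool":
            c=circ(P)[0]
            g=cv2.cvtColor(p["img"],cv2.COLOR_BGR2GRAY)
            a=np.radians(np.arange(0,360,10));k=[proj(p,[c[0]+.0195*np.cos(x),c[1]+.0195*np.sin(x),.05]) for x in a]
            print([int(cv2.getRectSubPix(g,(1,1),tuple(map(float,q)))[0,0]) for q in k])
            u,v=map(int,proj(p,[*c,.05]))
        if o=="stand": print(" tip pred",proj(p,[*circ(P)[0],.053]))
    cv2.imwrite(f"pics/b_{n}.png",np.hstack([cv2.resize(p["img"][int(y)-24:int(y)+24,int(x)-24:int(x)+24],(390,390),interpolation=cv2.INTER_NEAREST) for x,y in [proj(p,[.485,.022,.145]),proj(p,[.51,.238,.053])]]))
E
```

```text
top spool [ 0.53401523 -0.20662561] [0.05596077 0.05744593]
[156, 149, 120, 74, 61, 93, 134, 153, 155, 156, 156, 156, 156, 155, 155, 156, 155, 155, 156, 156, 156, 155, 156, 156, 156, 156, 156, 156, 155, 156, 156, 156, 156, 155, 156, 155]
top stand [0.50885806 0.23917085] [0.08733324 0.08810428]
 tip pred [160.20810494 204.10669109]
top probe none
top holder [0.48543828 0.0214579 ] [0.06994721 0.06998068] yaw 3.900752305984497
scene spool [ 0.53708979 -0.20830081] [0.05491906 0.05980674]
[167, 169, 152, 108, 69, 76, 125, 162, 168, 170, 170, 169, 167, 167, 167, 170, 168, 170, 169, 168, 168, 169, 167, 169, 168, 167, 166, 168, 168, 168, 168, 167, 167, 165, 169, 168]
scene stand [0.51147715 0.2382218 ] [0.08689545 0.08866655]
 tip pred [338.39787405 178.46301429]
scene probe [0.48980879 0.0207308 ] [0.02748599 0.02928488] yaw 60.397457122802734
scene holder [0.48925747 0.0211283 ] [0.07463229 0.06902494] yaw 5.5792670249938965
```

View pics/b_top.png

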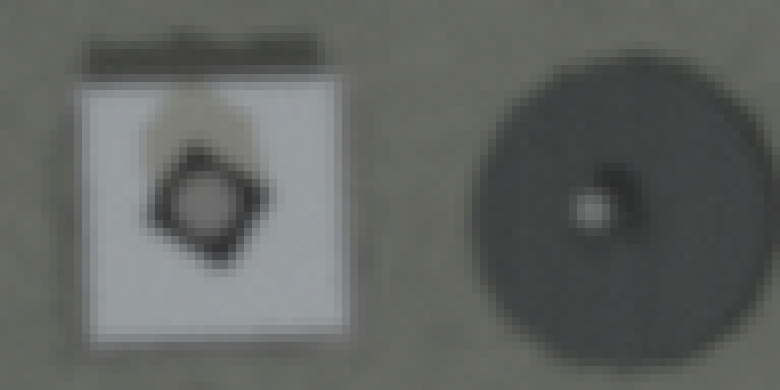

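The crop shows the probe in the white holder with its square sides at about 57.5° and -32.5° in the world frame. The spindle tip is where the base circle predicts. The mark lies at about 41° on the spool. Next I work out the approach.

```bash
cat >> h.py <<'E'
from scipy.spatial.transform import Rotation as Ro
def go(X,yaw):
    s=telemetry.get_obs();R=Ro.from_euler("xyz",s["ee_rot"])
    T=Ro.from_euler("xyz",[np.pi,0,np.radians(yaw)])
    print("at",np.round(s["tcp_pos"],4),np.round(np.degrees(s["ee_rot"]),2),"w",round(s["width"],4),"gf",round(s["gripper_force"],1),"F",np.round(s["force"],1),"t",s["clock"])
    print(" turn",np.round(np.degrees((R.inv()*T).as_rotvec()),2),"shift cm",np.round(100*R.inv().apply(np.array(X)-s["tcp_pos"]),2))
E
python3 -c "
from h import *
go([.5355,-.2075,.2147],57.5);go([.5355,-.2075,.1],57.5)"
```

```text
at [ 0.2031 -0.6174  0.2146] [-180.     -0.     18.21] w 0.0947 gf 0.0 F [-0.2  0.3 -0.9] t 1.3
 turn [ -0.    -0.   -39.29] shift cm [ 44.39 -28.55  -0.  ]
at [ 0.2031 -0.6174  0.2146] [-180.     -0.     18.21] w 0.0947 gf 0.0 F [-0.2  0.3 -0.9] t 1.3
 turn [ -0.    -0.   -39.29] shift cm [ 44.39 -28.55  11.47]
```

Emit:
{"op": "step_arm", "data": {"plan": [0,0,-10,11,-7.1,0,-1,0,0,-20,22,-14.2,0,-1,0,0,-30,33,-21.3,0,-1,0,0,-39.3,44.4,-28.5,0,-1,0,0,-39.3,44.4,-28.5,0,-1,0,0,-39.3,44.4,-28.5,0,-1,0,0,-39.3,44.4,-28.5,0,-1,0,0,-39.3,44.4,-28.5,0,-1,0,0,-39.3,44.4,-28.5,0,-1,0,0,-39.3,44.4,-28.5,0,-1,0,0,-39.3,44.4,-28.5,6,-1,0,0,-39.3,44.4,-28.5,11,-1]}}

```text
clock: 2.8
tcp_pos: [0.5352, -0.2091, 0.1036]
ee_rot: [3.141, 0.0, 1.003]
force: [0.2, -0.8, -0.5]
width: 0.0951
gripper_force: 0.0
```

```bash
python3 -c "
from h import *
go([.5355,-.2075,.025],57.5)"
```

```text
at [ 0.5352 -0.2091  0.1036] [1.7994e+02 2.0000e-02 5.7450e+01] w 0.0951 gf 0.0 F [ 0.2 -0.8 -0.5] t 2.8
 turn [ 0.06  0.02 -0.05] shift cm [ 0.15 -0.07  7.86]
```

Emit:
{"op": "step_arm", "data": {"plan": [0,0,0,0.1,0,4,-1,0,0,0,0.1,0,7,-1,0,0,0,0.1,0,7.8,-1,0,0,0,0.1,0,7.8,-1,0,0,0,0.1,0,7.8,1,0,0,0,0.1,0,7.8,1,0,0,0,0.1,0,7.8,1,0,0,0,0.1,0,7.8,1,0,0,0,0.1,0,7.8,1,0,0,0,0.1,0,7.8,1,0,0,0,0.1,0,7.8,1,0,0,0,0.1,0,7.8,1], "newtons": 25}}

```text
clock: 4.3
tcp_pos: [0.5363, -0.207, 0.027]
ee_rot: [-3.141, -0.0, 1.004]
force: [-2.6, 1.7, 5.7]
width: 0.0585
gripper_force: 24.9
```

Emit:
{"op": "step_arm", "data": {"plan": [0,0,0,0,0,-2,1,0,0,0,0,0,-8,1,0,0,0,0,0,-14,1,0,0,0,0,0,-20,1,0,0,0,0,0,-22,1,0,0,0,0,0,-22,1]}}

```text
clock: 5.05
tcp_pos: [0.5368, -0.2074, 0.2478]
ee_rot: [3.139, -0.0, 1.004]
force: [0.3, -0.2, -3.7]
width: 0.0586
gripper_force: 24.9
```

```bash
python3 -c "
from h import *
go([.51,.2387,.247],57.5)"
```

```text
at [ 0.5368 -0.2074  0.2478] [ 1.7984e+02 -1.0000e-02  5.7510e+01] w 0.0586 gf 24.9 F [ 0.3 -0.2 -3.7] t 5.05
 turn [ 0.16 -0.01  0.01] shift cm [ 3.619e+01 -2.623e+01  1.000e-02]
```

Emit:
{"op": "step_arm", "data": {"plan": [0,0,0,4.5,-3.2,0,1,0,0,0,9,-6.5,0,1,0,0,0,13.5,-9.8,0,1,0,0,0,18,-13.1,0,1,0,0,0,22.5,-16.4,0,1,0,0,0,27,-19.7,0,1,0,0,0,31.5,-23,0,1,0,0,0,36.2,-26.2,0,1,0,0,0,36.2,-26.2,6,1,0,0,0,36.2,-26.2,12,1,0,0,0,36.2,-26.2,12,1,0,0,0,36.2,-26.2,12,1]}}

```text
clock: 6.55
tcp_pos: [0.51, 0.2388, 0.1268]
ee_rot: [-3.141, 0.0, 1.003]
force: [0.9, 0.1, -1.1]
width: 0.0583
gripper_force: 24.9
```

```bash
cat > look.py <<'E'
from h import *
s=telemetry.get_obs();print(s["tcp_pos"],np.degrees(s["ee_rot"]),s["force"],s["width"])
out=[]
for n in ["top","scene"]:
    p=camera(n);u,v=map(int,proj(p,[.51,.239,.1]));c=p["img"][v-32:v+32,u-32:u+32];out.append(cv2.resize(c,(390,390),interpolation=cv2.INTER_NEAREST))
    print(n,"origin",u-32,v-32)
    r=best("spool",p,(.51,.239),.05)
    if r is not None:
        W=cloud(p)[r["pixels"]];h=np.percentile(W[:,2],90);print("spool",r["conf"],r["extent"],"z90",h,circ(planefit(p,topmask(p,r,h,.01),h)))
cv2.imwrite("pics/c.png",np.hstack(out))
E
python3 look.py
```

```text
[0.50995244 0.23883409 0.12680435] [-1.79981202e+02  1.89445462e-02  5.74889986e+01] [ 0.94446323  0.13596981 -1.09781769] 0.058338723375361376
top origin 123 170Traceback (most recent call last):
  File "look.py", line 9, in <module>
    W=cloud(p)[r["pixels"]];h=np.percentile(W[:,2],90);print("spool",r["conf"],r["extent"],"z90",h,circ(planefit(p,topmask(p,r,h,.01),h)))
                                                                                                        ~~~~~~~~^^^^^^^^^^^^^^^^^^^^^^^^
  File "h.py", line 18, in planefit
    c=max(cv2.findContours(mask.astype(np.uint8),cv2.RETR_EXTERNAL,cv2.CHAIN_APPROX_NONE)[0],key=cv2.contourArea)
ValueError: max() iterable argument is empty
```

```bash
python3 - <<'E'
from h import *
out=[]
for n in ["top","scene"]:
    p=camera(n);u,v=map(int,proj(p,[.51,.239,.08]));out.append(cv2.resize(p["img"][v-32:v+32,u-32:u+32],(390,390),interpolation=cv2.INTER_CUBIC))
    print(n,"origin",u-32,v-32)
    np.savez(f"shot_{n}.npz",**{k:p[k] for k in("img","z_map","camera_matrix","R","t")})
cv2.imwrite("pics/c.png",np.hstack(out))
E
```

```text
top origin 125 171
scene origin 308 140
```

View pics/c.png

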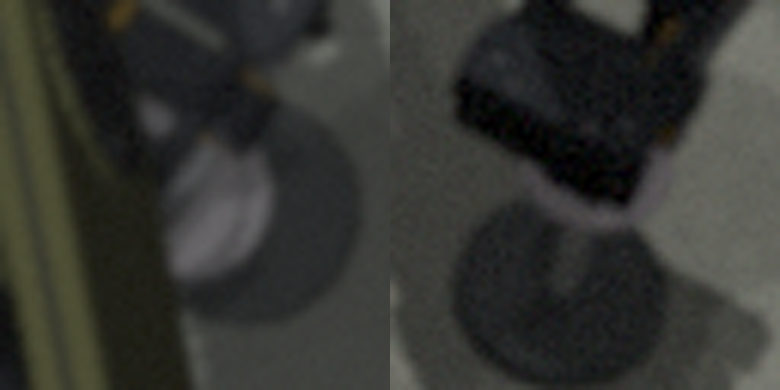

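The top view on the left shows the spool in the fingers over the base, mostly hidden by the arm. The scene view on the right shows the lower flange rim just above the spindle, roughly centred on it. I lower it in stages and watch the force.

Emit:
{"op": "step_arm", "data": {"plan": [0,0,0,0.07,0,2,1,0,0,0,0.07,0,4,1,0,0,0,0.07,0,4.6,1,0,0,0,0.07,0,5.2,1,0,0,0,0.07,0,5.7,1,0,0,0,0.07,0,5.7,1]}}

```text
clock: 7.5
tcp_pos: [0.5101, 0.2395, 0.0694]
ee_rot: [-3.141, 0.0, 1.004]
force: [0.0, 0.3, -2.3]
width: 0.0582
gripper_force: 24.9
```

Free entry and no side force. I continue down.

Emit:
{"op": "step_arm", "data": {"plan": [0,0,0,0,0,0.6,1,0,0,0,0,0,1.2,1,0,0,0,0,0,1.8,1,0,0,0,0,0,2.4,1,0,0,0,0,0,2.6,1,0,0,0,0,0,2.6,1]}}

```text
clock: 8.25
tcp_pos: [0.51, 0.2395, 0.0434]
ee_rot: [-3.141, 0.0, 1.004]
force: [0.9, -0.2, -2.2]
width: 0.0585
gripper_force: 24.9
```

Emit:
{"op": "step_arm", "data": {"plan": [0,0,0,0,0,0.1,1,0,0,0,0,0,0.15,1,0,0,0,0,0,0.2,1,0,0,0,0,0,0.2,1]}}

```text
clock: 8.75
tcp_pos: [0.5104, 0.2396, 0.042]
ee_rot: [3.141, -0.0, 1.004]
force: [0.4, -0.7, -0.2]
width: 0.0579
gripper_force: 24.9
```

Emit:
{"op": "step_arm", "data": {"plan": [0,0,0,0,0,0.1,1,0,0,0,0,0,0.1,-1,0,0,0,0,0,0.1,-1,0,0,0,0,0,0.1,-1,0,0,0,0,0,0.1,-1,0,0,0,0,0,0,-1,0,0,0,0,0,-5,-1,0,0,0,0,0,-11,-1,0,0,0,0,0,-17,-1,0,0,0,0,0,-20,-1,0,0,0,0,0,-20,-1]}}

```text
clock: 10.12
tcp_pos: [0.5118, 0.2402, 0.2455]
ee_rot: [3.137, -0.006, 1.004]
force: [-0.4, 0.1, -0.1]
width: 0.0954
gripper_force: 0.0
```

```bash
python3 -c "
from h import *
go([.487,.0215,.242],57.5)"
```

```text
at [0.5118 0.2402 0.2455] [179.75  -0.32  57.51] w 0.0954 gf 0.0 F [-0.4  0.1 -0.1] t 10.125
 turn [ 0.25 -0.32  0.01] shift cm [-19.78   9.65   0.28]
```

Emit:
{"op": "step_arm", "data": {"plan": [0,0,0,-5,2.5,0,-1,0,0,0,-10,5,0,-1,0,0,0,-15,7.5,0,-1,0,0,0,-19.7,9.7,0,-1,0,0,0,-19.7,9.7,0,-1,0,0,0,-19.7,9.7,0,-1]}}

```text
clock: 10.88
tcp_pos: [0.4856, 0.0215, 0.24]
ee_rot: [-3.139, 0.001, 1.003]
force: [0.6, 0.5, -0.0]
width: 0.0952
gripper_force: 0.0
```

```bash
python3 - <<'E'
from h import *
go([.487,.0215,.096],57.5)
out=[]
for n in ["top","scene"]:
    p=camera(n);r=best("spool",p,(.51,.239))
    if r is not None:
        W=cloud(p)[r["pixels"]]
        c,d=circ(planefit(p,topmask(p,r,.065),.065));print(n,c,d,np.percentile(W[:,2],[50,80]))
        a=np.radians(41);m=c+.0195*np.array([np.cos(a),np.sin(a)])
        print("mark",m,dark(p,proj(p,[*m,.065]),4.5,.065,140))
    r=best("probe",p,(.487,.0215),.03);print("probe",r and r["extent"])
    for q in([.51,.239,.065],[.487,.0215,.12]):
        u,v=map(int,proj(p,q));out.append(cv2.resize(p["img"][v-24:v+24,u-24:u+24],(280,280),interpolation=cv2.INTER_CUBIC))
cv2.imwrite("pics/d.png",np.vstack([np.hstack(out[:2]),np.hstack(out[2:])]))
E
```

```text
at [0.4856 0.0215 0.24  ] [-1.7986e+02  5.0000e-02  5.7480e+01] w 0.0952 gf 0.0 F [ 0.6  0.5 -0. ] t 10.875
 turn [-0.14  0.05 -0.02] shift cm [ 0.09  0.16 14.4 ]
top [0.50892544 0.23751836] [0.05761401 0.057982  ] [0.06446631 0.06647464]
mark [0.52364228 0.25031151] [0.52395283 0.25159603]
probe None
scene [0.51173213 0.23679353] [0.05617008 0.05941968] [0.06331923 0.06578741]
mark [0.52644897 0.24958668] [0.52668585 0.25060627]
probe [244.6, 140.6, 260.0, 171.0]
```

View pics/d.png

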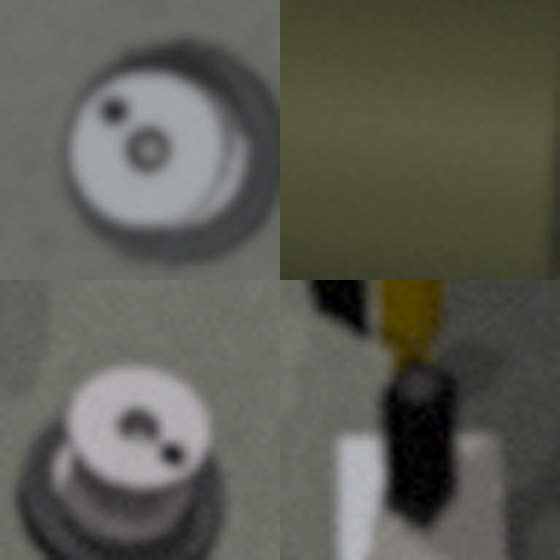

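The spool is seated, with its top at about z 0.065 and the mark up at about (0.525, 0.251). Now I descend on the probe, which stands in the holder under the hand.

Emit:
{"op": "step_arm", "data": {"plan": [0,0,0,0.1,0.1,5,-1,0,0,0,0.1,0.1,10,-1,0,0,0,0.1,0.1,14.2,-1,0,0,0,0.1,0.1,14.2,-1,0,0,0,0.1,0.1,14.2,0.2,0,0,0,0.1,0.1,14.2,0.6,0,0,0,0.1,0.1,14.2,1,0,0,0,0.1,0.1,14.2,1,0,0,0,0.1,0.1,14.2,1,0,0,0,0.1,0.1,14.2,1,0,0,0,0.1,0.1,14.2,1,0,0,0,0.1,0.1,14.2,1], "newtons": 30}}

```text
clock: 12.68
tcp_pos: [0.4874, 0.0216, 0.0996]
ee_rot: [-3.141, 0.0, 1.004]
force: [-0.6, -0.4, 0.0]
width: 0.0239
gripper_force: 30.0
```

Emit:
{"op": "step_arm", "data": {"plan": [0,0,0,0,0,-1.5,1,0,0,0,0,0,-4,1,0,0,0,0,0,-7,1,0,0,0,0,0,-10,1,0,0,0,0,0,-13,1,0,0,0,0,0,-13,1,0,0,0,0,0,-13,1]}}

```text
clock: 13.55
tcp_pos: [0.4869, 0.0216, 0.2286]
ee_rot: [-3.14, 0.001, 1.004]
force: [0.1, 1.2, -1.8]
width: 0.0242
gripper_force: 30.0
```

```bash
python3 - <<'E'
from h import *
go([.5255,.2508,.2296],57.5)
out=[]
for n in ["top","scene"]:
    p=camera(n);s=telemetry.get_obs()["tcp_pos"];u,v=map(int,proj(p,[s[0],s[1],s[2]-.03]));out.append(cv2.resize(p["img"][v-32:v+32,u-32:u+32],(390,390),interpolation=cv2.INTER_CUBIC))
    np.savez(f"shot_{n}.npz",**{k:p[k] for k in("img","z_map","camera_matrix","R","t")})
    print(n,u-32,v-32,"pred tip px",proj(p,[s[0],s[1],s[2]-.0846]),"pred shoulder",proj(p,[s[0],s[1],s[2]-.0396]))
cv2.imwrite("pics/e.png",np.hstack(out))
E
```

```text
at [0.4869 0.0216 0.2286] [-1.7993e+02  4.0000e-02  5.7510e+01] w 0.0242 gf 30.0 F [ 0.1  1.2 -1.8] t 13.55
 turn [-0.07  0.04  0.01] shift cm [21.4  -9.06 -0.1 ]
top 221 183 pred tip px [254.27124403 215.86902669] pred shoulder [253.65296519 215.52123669]
scene 218 99 pred tip px [251.16969268 146.18735677] pred shoulder [250.97823152 134.35790879]
```

View pics/e.png

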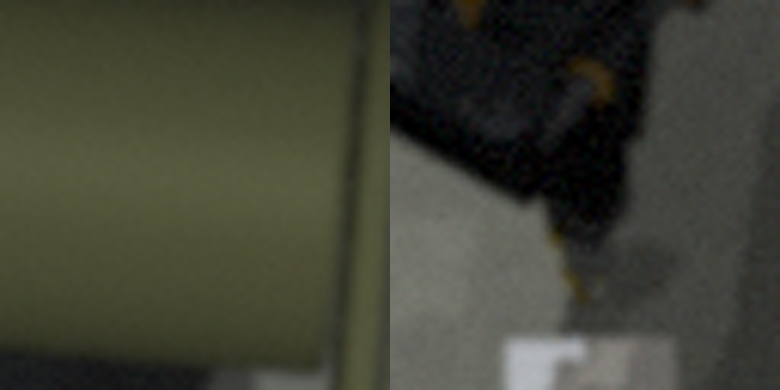

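The scene crop shows the probe in the fingers with a light pin end at crop (597,290), which matches the predicted tip (592,287). I move it above the mark.

Emit:
{"op": "step_arm", "data": {"plan": [0,0,0,4,-1.7,0,1,0,0,0,8,-3.4,0,1,0,0,0,12,-5.1,0,1,0,0,0,16,-6.8,0,1,0,0,0,19,-8.1,0,1,0,0,0,21.4,-9.1,0,1,0,0,0,21.4,-9.1,0,1,0,0,0,21.4,-9.1,3,1,0,0,0,21.4,-9.1,6,1,0,0,0,21.4,-9.1,6.5,1,0,0,0,21.4,-9.1,6.5,1,0,0,0,21.4,-9.1,6.5,1]}}

```text
clock: 15.15
tcp_pos: [0.5267, 0.251, 0.1664]
ee_rot: [3.14, -0.002, 1.003]
force: [-0.3, 0.8, -2.7]
width: 0.0234
gripper_force: 30.0
```

```bash
python3 - <<'E'
from h import *
go([.5253,.2509,.1436],57.5)
out=[]
for n in ["top","scene"]:
    p=camera(n);s=telemetry.get_obs()["tcp_pos"];u,v=map(int,proj(p,[.52,.245,.08]));out.append(cv2.resize(p["img"][v-24:v+24,u-24:u+24],(390,390),interpolation=cv2.INTER_CUBIC))
    f=lambda q:np.round((proj(p,q)-[u-24,v-24])*390/48)
    print(n,"tip pred",f([s[0],s[1],s[2]-.0846]),"mark",f([.5253,.2509,.065]))
cv2.imwrite("pics/f.png",np.hstack(out))
E
```

```text
at [0.5267 0.251  0.1664] [ 1.7991e+02 -1.2000e-01  5.7490e+01] w 0.0234 gf 30.0 F [-0.3  0.8 -2.7] t 15.15
 turn [ 0.09 -0.12 -0.01] shift cm [-0.09 -0.11  2.28]
top tip pred [172. 174.] mark [188. 183.]
scene tip pred [220. 217.] mark [209. 242.]
```

View pics/f.png

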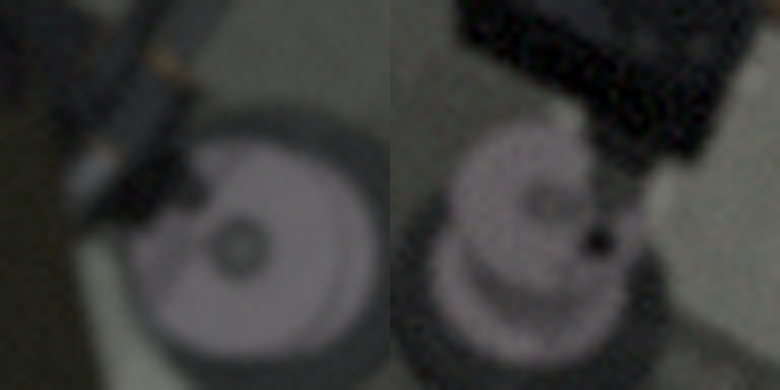

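The spot is at scene crop (597,242), exactly as predicted, and the probe hangs above it. I approach to first contact.

Emit:
{"op": "step_arm", "data": {"plan": [0,0,0,-0.05,-0.05,0.8,1,0,0,0,-0.05,-0.05,1.4,1,0,0,0,-0.05,-0.05,1.6,1,0,0,0,-0.05,-0.05,1.6,1,0,0,0,-0.05,-0.05,1.6,1]}}

```text
clock: 15.88
tcp_pos: [0.5249, 0.2508, 0.1488]
ee_rot: [-3.141, 0.0, 1.004]
force: [-0.7, 0.9, -0.2]
width: 0.024
gripper_force: 30.0
```

Emit:
{"op": "step_arm", "data": {"plan": [0,0,0,0,0,0.15,1,0,0,0,0,0,0.3,1,0,0,0,0,0,0.45,1,0,0,0,0,0,0.5,1,0,0,0,0,0,0.5,1,0,0,0,0,0,0.5,1]}}

```text
clock: 16.62
tcp_pos: [0.5251, 0.2508, 0.1438]
ee_rot: [3.142, -0.0, 1.004]
force: [-1.4, 0.5, 2.5]
width: 0.024
gripper_force: 30.0
```

```bash
python3 - <<'E'
from h import *
F=[]
for i in range(8):
    p=camera("scene");s=telemetry.get_obs();F.append([*s["force"],*s["tcp_pos"]])
print(np.mean(F,0),np.std(F,0))
r=best("spool",p,(.511,.237))
if r: print(circ(planefit(p,topmask(p,r,.065),.065)),r["extent"])
u,v=map(int,proj(p,[.52,.245,.08]));cv2.imwrite("pics/g.png",cv2.resize(p["img"][v-24:v+24,u-24:u+24],(480,480),interpolation=cv2.INTER_CUBIC))
E
```

```text
[-1.42706736 -0.22667277  1.28736426  0.52510143  0.25082499  0.14375054] [3.14364379e-01 3.87462660e-01 4.00931283e-01 1.09120708e-05
 1.28449664e-05 3.68705870e-05]
(array([0.51642529, 0.23056294]), array([0.04215514, 0.05864875])) [325.4, 166.9, 348.5, 194.8]
```

View pics/g.png

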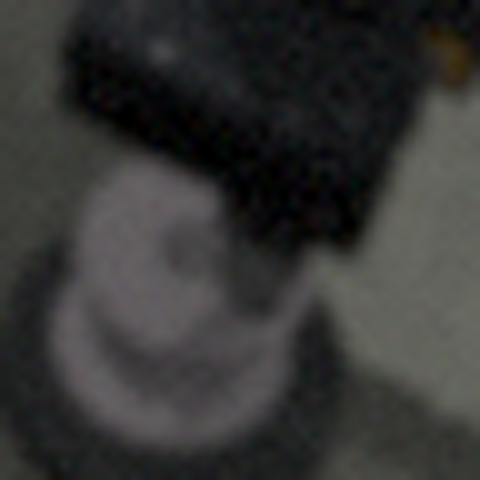

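The nose now covers the spot at crop (250,285). The net push is about 3 N and the TCP height corresponds to about 5.8 mm of tip travel. Both agree with halfway, so I hand in.

```bash
python3 -c "
from h import *
print(workorder.finish_job())"
```

```text
the job is handed in; nothing more can be done
None
```

I handed the job in with the spool seated on the stand, mark up and let go, and the probe held upright on the spot; the system gave no verdict. From arm height and push force (about 3 N), the tip is about 6 mm in, roughly halfway, and the nose hides the spot, so the tip's position rests on earlier measurements.

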